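# Open the bottles and lay out the seasonings

### The job

Get things ready for making a dressing: rock every stopper that is still in a bottle of the wooden rack loose, without drawing the bottle up out of its well, and stand it upright on its foot close in front of its own bottle, so that they are not mixed up. Also stand the steel salt shaker upright close to the left of the orange dish and the green-capped spice jar close to its right, both level with the dish's middle (left and right as the robot sees them). Leave the dish where it is.

Things in the scene. Friction and masses are not known exactly. Their poses are not given: they have to be found in the camera images.
- rack: fixed light-wood rack on the range top, 84 mm deep (x), 300 long (y), 42 high, with three bottles in a row. Origin: centre of its underside; x to its back (away from the robot), y to its left end, z up. Wells at y = +95 mm (left), 0 (mid), -95 (right), x = 0, floors at z = 12; front edge at x = -42.
- bottle_left_mouth (a point): centre of the rim of the left bottle: clear glass, 71 mm across, 85 tall, neck 56 outside and 46 inside; its mouth is 97 mm above the rack's underside. 0.6 kg, it just stands in its well: it can be drawn straight up, cannot turn or tip, and drops back when let go.
- bottle_left (a joint): height of the left bottle over its well floor, m: 0 standing home, 0.03 out of the well. Sprung catches in its neck (rack +y and -y sides) hold the stopper's bead: pulled straight, stopper and bottle rise together; rocked along rack y by 0.15 to 0.25 rad each way about the rim centre while rising 5 to 12 mm, one side after the other snaps free.
- stopper_left_center (a point): left bottle's stopper, 63 mm tall, 60 g (None: already open). Point: 31.5 mm above its foot; 7.5 mm above the mouth when seated; out at 20 mm, clear at 32. z up. Rubber plug: foot 30 mm across, 41 mm bead 15 up; wood flange 52 mm across, 24 to 29 up (on the rim when seated); square wood grip 26 x 26 mm, 29 to 63 up, faces along its x and y (as the rack's at first).
- bottle_mid_mouth (a point): centre of the rim of the mid bottle: clear glass, 71 mm across, 85 tall, neck 56 outside and 46 inside; its mouth is 97 mm above the rack's underside. 0.6 kg, it just stands in its well: it can be drawn straight up, cannot turn or tip, and drops back when let go.
- bottle_mid (a joint): height of the mid bottle over its well floor, m: 0 standing home, 0.03 out of the well. Sprung catches in its neck (rack +y and -y sides) hold the stopper's bead: pulled straight, stopper and bottle rise together; rocked along rack y by 0.15 to 0.25 rad each way about the rim centre while rising 5 to 12 mm, one side after the other snaps free.
- stopper_mid_center (a point): mid bottle's stopper, 63 mm tall, 60 g (None: already open). Point: 31.5 mm above its foot; 7.5 mm above the mouth when seated; out at 20 mm, clear at 32. z up. Rubber plug: foot 30 mm across, 41 mm bead 15 up; wood flange 52 mm across, 24 to 29 up (on the rim when seated); square wood grip 26 x 26 mm, 29 to 63 up, faces along its x and y (as the rack's at first).
- bottle_right_mouth (a point): centre of the rim of the right bottle: clear glass, 71 mm across, 85 tall, neck 56 outside and 46 inside; its mouth is 97 mm above the rack's underside. 0.6 kg, it just stands in its well: it can be drawn straight up, cannot turn or tip, and drops back when let go.
- bottle_right (a joint): height of the right bottle over its well floor, m: 0 standing home, 0.03 out of the well. Sprung catches in its neck (rack +y and -y sides) hold the stopper's bead: pulled straight, stopper and bottle rise together; rocked along rack y by 0.15 to 0.25 rad each way about the rim centre while rising 5 to 12 mm, one side after the other snaps free.
- stopper_right_center (a point): right bottle's stopper, 63 mm tall, 60 g (None: already open). Point: 31.5 mm above its foot; 7.5 mm above the mouth when seated; out at 20 mm, clear at 32. z up. Rubber plug: foot 30 mm across, 41 mm bead 15 up; wood flange 52 mm across, 24 to 29 up (on the rim when seated); square wood grip 26 x 26 mm, 29 to 63 up, faces along its x and y (as the rack's at first).
- dish: orange scalloped tart dish, round, 100 mm across, 31 mm high, loose, 0.2 kg. Origin: centre of its underside. Its x points away from the robot and y to the robot's left (it starts unturned).
- salt_center (a point): centre (44 mm up) of the salt shaker: plain grey steel, round, 38 mm across, 88 mm tall, 0.09 kg.
- spice_center (a point): centre (53 mm up) of the spice jar: clear glass with a dark green cap, round, 46 mm across, 106 mm tall, 0.11 kg.
- white_cap_jar: bystander: glass spice jar with a white cap, 47 mm across, 98 mm tall, in front of the dish, fixed; origin at the centre of its underside.
- tin: bystander: fixed low green tin, 75 mm across, 58 mm high, at the back; origin at the centre of its underside.
- rooster: bystander: fixed small painted rooster figurine, 77 mm tall, at the back right; origin under its foot.
Things that resemble listed ones, but are neither listed nor needed, are in the scene too. What is shaped like the part that bears salt_center but red is not meant.

How it is judged:
At the end, for the whole second after the job is handed in: Stoppers upright at rest, 68-145 mm in front of the rack's middle line, within 25 mm of own bottle sideways; bottles home. Salt shaker upright, 60-125 mm left of the dish's centre, within 30 mm fore-aft; spice jar likewise on the right; dish within 70 mm of its start (x of stopper_left_center in the frame of rack between -0.145 and -0.068 m and y of stopper_left_center in the frame of rack between 0.07 and 0.12 m and height (world z) of each of stopper_left_center, stopper_mid_center, stopper_right_center below 0.04 m and angle between each of stopper_left_center, stopper_mid_center, stopper_right_center, salt_center, spice_center's own z axis and vertical below 0.15 rad and linear speed of each of stopper_left, stopper_mid, stopper_right, salt_shaker, spice_jar below 0.02 m/s and value of joint each of bottle_left, bottle_mid, bottle_right below 0.003 m and x of stopper_mid_center in the frame of rack between -0.145 and -0.068 m and y of stopper_mid_center in the frame of rack between -0.025 and 0.025 m and x of stopper_right_center in the frame of rack between -0.145 and -0.068 m and y of stopper_right_center in the frame of rack between -0.12 and -0.07 m and y of salt_center in the frame of dish between 0.06 and 0.125 m and x of salt_center in the frame of dish between -0.03 and 0.03 m and height (world z) of salt_center between 0.024 and 0.054 m and y of spice_center in the frame of dish between -0.125 and -0.06 m and x of spice_center in the frame of dish between -0.03 and 0.03 m and height (world z) of spice_center between 0.033 and 0.063 m and distance of dish from where it was at the start of the episode below 0.07 m); the robot touches nothing.
It fails at once if a bottle is drawn up out of its 30 mm well (value of joint any of bottle_left, bottle_mid, bottle_right above 0.03 m).
Of stopper_left, stopper_mid, stopper_right only 2 to 3 are there at a start; the rules pass over those that are not, and their reading is None.
At some moment in a run one of dish may be knocked a few centimetres aside while the robot is not near it.
It also fails if it takes over 210 s, if anything falls off the work surface, if the arm or the gripper's body presses on something with over 40 N, if the wrist force passes 120 N, or if a joint passes its speed limit or range.

### The arm

A 6-joint arm with a two-finger parallel gripper is mounted at the origin on a cart in front of the work surface, level with it; the furniture and walls round the work are solid. World frame = base frame: x ahead of the robot, y to its left, z up, the work surface at z = 0. Lengths are in m, angles in rad, forces in N, time in s.
With the tool pointing down it reaches from about 0.225 to 0.725 m from the base axis. Payload 3.1 kg.
Tool frame: the origin (TCP) lies midway between the tips of the shut fingers; the grasp point (between the pads) lies 19 mm behind it; z points along the fingers, y is the line along which they close (so a half turn about z gives the same grasp; the last joint's range is limited). The gripper opens to 85 mm and grips with 20 to 120 N. Pads are 22 mm wide; open, the fingers measure 114 mm over their backs; the gripper's body (76 mm by 85 mm) begins 54 mm behind the grasp point. The pads swing forward as they close: fully open they stand 13 mm farther back than shut.
Start: joints at [-1.264, 0.048, 0.099, 1.622, 0, 1.443], TCP at [0.221, -0.476, 0.231] pointing down, gripper open.
Joint ranges: [-2.91, 2.91], [-0.99, 1.94], [-1.21, 1.42], [-2.12, 2.29], [-1.49, 1.47], [-3.14, 3.14]. Speed limits (rad/s): [2.79, 2.79, 3.14, 3.14, 3.14, 3.14].

### API

Orientations are given as a rotation vector (axis times angle).
In Python, from workcell import read_state, grab_frame, camera_model, hand_in gives the robot as it stands.
- The arm moves only by the shell command python3 -m creep 'ROWS'. ROWS is text: rows parted by semicolons, each of 5 numbers parted by spaces: the opening, from 0 (shut) to 1 (fully open), then the shift along the tool's x, y, z in units of 0.1 m (1.0 is 0.1 m), then the turn about the tool's z in units of 360 degrees (1.0 is 360 degrees). A call has 1 to 8 rows; each row is the pose to reach, as a shift and turn from the pose commanded when the call began, along the tool's axes at that moment, turning the shorter way round; what a row does not reach only later rows make up. A row lasts 1/12 s, in which the tool goes at most 41.7 mm and 7.16 degrees, less where a joint would pass 70% of its speed; a pose out of reach is approached as far as the arm can. A call with a number of a shift or a turn outside -1 to 1 is refused whole. A call with a gripper value outside its range is refused whole. The fingers move at their own pace and stop on an object; the grip force is fixed at half the most. Time passes only in rows, so rows that repeat a pose let the fingers close. It gives the time, the measured TCP pose, the force, the opening and the grip force at its end, in the units of the state.
- read_state(): the state, without advancing time (a new reading comes with each control period).
- grab_frame(name): name is "scene" or "top" or "wrist"; returns (picture, depth): 420x560x3 uint8, red, green, blue; 420x560 float32, m along the optical axis (not along the pixel's ray), 0 where there is no reading.
- camera_model(name): a dict with "fx", "fy", "cx", "cy" (pixels), "origin" and "attitude" of the camera in the world. Camera axes: x right, y up, looking along -z (the intrinsics and any distortion apply to the point x, -y, -z); pixel columns grow to the right and rows downward; lengths in m; the calibration is good to about 2 mm. A picture is of the moment at which its call begins: read the wrist's pose just before it. camera_model takes no time and is no camera call; for the wrist camera it gives the pose at the moment of the call.
- hand_in(): hands the job in; it is judged then, once.
The state is a dict: "time": time; "qpos": joint angles; "dq": joint speeds; "joint_torque": joint torques, N m; "position": TCP position; "tool_rot": TCP orientation; "wrist_force": force on the tool from outside, world axes, zero at the start; "moment": the same for the moment, N m; "gripper_width": opening from 0.0 (shut) to 1.0 (fully open); "gripper_force": force on a finger pad.
Only numpy, scipy, OpenCV 4.12 (cv2) and the standard library are available. Lean on these libraries where they do the work, as an engineer would, in place of code of your own. Each camera call takes 0.05 s, during which the arm holds its last target. There are 200 camera calls.

## Working session

There is one attempt and no reset: what is moved stays moved. The work goes in short steps, Python scripts to look and compute and a shell command to move; the robot and the scene stay as the last step left them, time stands still between calls to the robot, and variables do not carry over. Pictures are saved under pics/ and viewed, at most 14 in all, crops included, and the job is handed in when it is done.

```bash
mkdir -p pics; ls; cat > h.py <<'E'
import numpy as np, cv2
from scipy.spatial.transform import Rotation as R
from workcell import read_state, grab_frame, camera_model
def rot(a):
    a=np.array(a,float)
    return a if a.shape==(3,3) else (R.from_rotvec(a).as_matrix() if a.size==3 else R.from_quat(a).as_matrix())
def cloud(name):
    m=camera_model(name); im,d=grab_frame(name)
    v,u=np.mgrid[0:d.shape[0],0:d.shape[1]]
    P=np.stack([(u-m['cx'])/m['fx']*d,-(v-m['cy'])/m['fy']*d,-d],-1)
    return im,d,P@rot(m['attitude']).T+np.array(m['origin'])
def save(im,f): cv2.imwrite(f,im[:,:,::-1])
E
python3 - <<'E'
from h import *
s=read_state();print(s)
for n in('top','scene'):
    print(camera_model(n)); im,d,P=cloud(n); np.savez('/tmp/'+n,im=im,d=d,P=P); save(im,f'pics/{n}0.png')
E
```

```text
pics
{'time': 0.0, 'qpos': array([-1.26378065e+00,  4.87304705e-02,  9.75779289e-02,  1.62200797e+00,
        2.42944930e-05,  1.44298608e+00]), 'dq': array([ 1.08766132e-03, -1.21354801e-03, -1.64011944e-03,  1.44609887e-03,
        9.35207759e-05, -2.43716888e-04]), 'joint_torque': array([ 9.18161204e-04, -3.38783026e+01,  3.20014071e+01,  2.02506920e-02,
       -2.66182342e-04, -1.04607898e-05]), 'position': array([ 0.22095946, -0.47555407,  0.23011774]), 'tool_rot': array([-3.06533425e+00, -6.77146337e-01,  2.94078578e-04]), 'wrist_force': array([-0.29510293, -0.73842713, -1.39821514]), 'moment': array([ 0.01288819,  0.03203793, -0.00254015]), 'gripper_force': 0.0, 'gripper_width': 1.0019314762131308}
{'fx': 533.9899872688236, 'fy': 533.9899872688236, 'cx': 275.4909942976447, 'cy': 215.1548453734096, 'origin': array([ 0.29490898, -0.03489416,  1.29304963]), 'attitude': array([ 0.16094074, -0.13419717, -1.58881034])}
{'fx': 506.41645772965757, 'fy': 506.41645772965757, 'cx': 274.09998496523593, 'cy': 209.4398840229944, 'origin': array([-0.12239665,  0.43255567,  0.88907689]), 'attitude': array([ 0.43746037, -0.82937337, -2.02641924])}
```

View pics/top0.png

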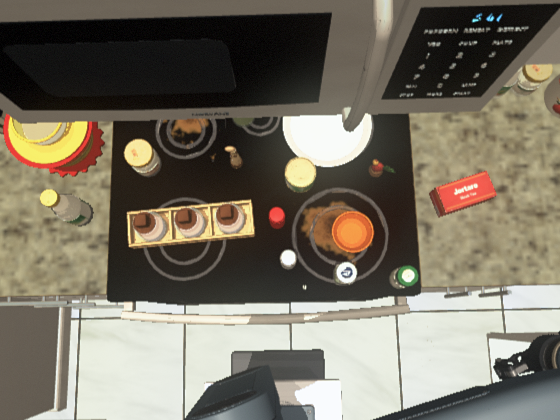

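View pics/scene0.png

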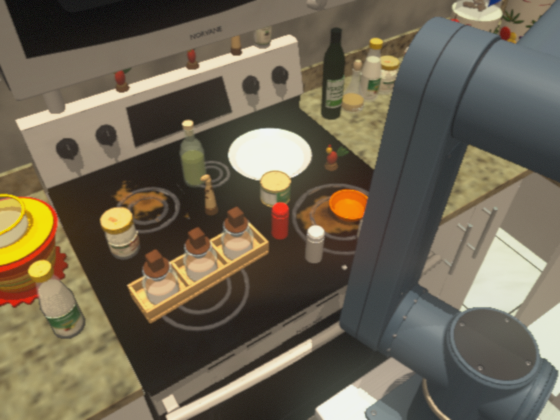

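The top view shows the rack at (190,222) with all three stoppers in (149,222; 188,218; 231,214). The dish is at (352,233), steel shaker (288,259), red shaker (277,217), green-capped jar (404,277), and the white-cap jar (346,272). Next I measure them.

```bash
cat > m.py <<'E'
from h import *
z=np.load('/tmp/top.npz'); P,im=z['P'],z['im']
H=P[...,2]
def blob(u,v,r,lo,hi):
    Q=P[v-r:v+r+1,u-r:u+r+1].reshape(-1,3); Q=Q[(Q[:,2]>lo)&(Q[:,2]<hi)]
    (c,w,a)=cv2.minAreaRect((Q[:,:2]*1000).astype(np.float32))
    return np.round(Q[:,:2].mean(0),4),np.round(np.median(Q[:,2]),4),len(Q),np.round(c,1),np.round(w,1),round(a,1)
print('table',np.median(H[285:292,150:300]))
for n,u,v,r,lo,hi in [('salt',288,259,14,.075,.1),('red',277,217,14,.075,.1),('spice',404,277,18,.09,.12),('white',346,272,16,.085,.11),('dish',352,233,26,.022,.04),('tin',300,175,20,.05,.07),('rooster',376,168,12,.03,.1)]:
    print(n,blob(u,v,r,lo,hi))
for n,u,v in [('sl',149,222),('sm',188,218),('sr',231,214)]:
    print(n,blob(u,v,20,.127,.142))
Q=P[195:255,118:265].reshape(-1,3);Q=Q[(Q[:,2]>.036)&(Q[:,2]<.047)]
print('rack',cv2.minAreaRect((Q[:,:2]*1000).astype(np.float32)))
# oven front / overhead
print('edge',P[296:304,200].round(3).tolist())
print('micro',P[[100,110,115],200].round(3).tolist())
E
python3 m.py
```

```text
table -0.0009205617982948056
salt (array([ 0.4248, -0.0427]), np.float64(0.0872), 211, array([424.7, -43. ]), array([35.9, 35.3]), 43.5)
red (array([ 0.524 , -0.0187]), np.float64(0.0869), 206, array([525.2, -19.1]), array([34.7, 36.3]), 88.7)
spice (array([ 0.3767, -0.3039]), np.float64(0.1055), 358, array([ 376.8, -304.8]), array([44.1, 43.9]), 88.2)
white (array([ 0.3876, -0.171 ]), np.float64(0.098), 339, array([ 387.2, -171.5]), array([44.8, 43.8]), 88.1)
dish (array([ 0.4933, -0.2009]), np.float64(0.0291), 388, array([ 489.7, -198.7]), array([98.4, 97.2]), 89.6)
tin (array([ 0.6333, -0.0771]), np.float64(0.0557), 740, array([633. , -77.2]), array([71.7, 75.3]), 88.6)
rooster (array([ 0.644 , -0.2664]), np.float64(0.0484), 135, array([ 644.7, -270.5]), array([41.8, 18.9]), 82.2)
sl (array([0.5108, 0.282 ]), np.float64(0.1354), 144, array([511.2, 283. ]), array([26.1, 26.2]), 6.7)
sm (array([0.5178, 0.188 ]), np.float64(0.1359), 140, array([518.5, 188.2]), array([25.5, 26.7]), 89.3)
sr (array([0.5249, 0.0933]), np.float64(0.1364), 139, array([525.5,  93.6]), array([26.4, 25.6]), 5.2)
rack ((518.1953735351562, 188.99476623535156), (85.53600311279297, 301.0936584472656), 4.474861145019531)
edge [[0.347, 0.17, -0.002], [0.345, 0.17, 0.0], [0.342, 0.17, -0.002], [0.34, 0.171, -0.006], [0.338, 0.171, -0.004], [0.346, 0.224, -0.34], [0.346, 0.239, -0.437], [0.346, 0.257, -0.549]]
micro [[0.615, 0.085, 0.543], [0.617, 0.092, 0.501], [0.616, 0.095, 0.482]]
```

```bash
cat > to.py <<'E'
import sys; from h import *
# usage: to.py x y z [yawdeg of tool x]: shift/turn in move units
a=list(map(float,sys.argv[1:])); s=read_state(); M=rot(s['tool_rot'])
d=M.T@(np.array(a[:3])-s['position'])/.1
yaw=np.degrees(np.arctan2(M[1,0],M[0,0])); 
t=-(((a[3] if len(a)>3 else yaw)-yaw+180)%360-180)/360
print('shift',d.round(3),'turn',round(t,4),'yaw',round(yaw,2),'pos',s['position'].round(4),'t',round(s['time'],2),'F',s['wrist_force'].round(1),'w',round(s['gripper_width'],3))
E
python3 -m creep '1 0.4 -0.4 0 -0.1;1 0.8 -0.8 0 -0.1;1 1 -1 0 -0.1;1 1 -1 0 -0.1;1 1 -1 0 -0.1;1 1 -1 0 -0.1'
python3 to.py .525 .0935 .22 94.3
```

```text
time: 0.6
position: [0.2701, -0.3421, 0.2311]
tool_rot: [-2.704, -1.598, 0.0]
wrist_force: [-0.6, 0.4, -0.1]
gripper_width: 1.002
gripper_force: 0.0
shift [5.045 0.133 0.111] turn -0.092 yaw 61.17 pos [ 0.2701 -0.3421  0.2311] t 0.6 F [-0.6  0.4 -0.1] w 1.002
```

```bash
python3 -m creep '1 0.4 0 0 0;1 0.8 0 0 0;1 1 0 0 0;1 1 0 0 0' >/dev/null
python3 -m creep '1 0.4 0 0 0;1 0.8 0 0 0;1 1 0 0 0;1 1 0 0 0' >/dev/null
python3 -m creep '1 0.4 0 0 0;1 0.8 0 0 0;1 1 0 0 0;1 1 0 0 0' >/dev/null
python3 -m creep '1 0.4 0 0 -0.092;1 0.8 0 0 -0.092;1 1 0 0 -0.092;1 1 0 0 -0.092;1 1 0 0 -0.092;1 1 0 0 -0.092'
python3 to.py .525 .0935 .22 94.3
```

```text
time: 2.1
position: [0.4644, 0.0046, 0.2308]
tool_rot: [-2.143, -2.297, 0.003]
wrist_force: [0.4, -0.9, -0.7]
gripper_width: 1.003
gripper_force: 0.0
shift [0.845 0.666 0.106] turn -0.0009 yaw 93.96 pos [0.4644 0.0046 0.2308] t 2.1 F [ 0.4 -0.9 -0.7] w 1.003
```

```bash
python3 -m creep '0.6 0.4 0.3 0.1 -0.001;0.6 0.8 0.6 0.1 -0.001;0.6 0.845 0.666 0.3 -0.001;0.6 0.845 0.666 0.5 -0.001;0.6 0.845 0.666 0.6 -0.001;0.6 0.845 0.666 0.6 -0.001'
python3 to.py .525 .0935 .106 94.3
python3 - <<'E'
from h import *
im,d,P=cloud('wrist'); save(im,'pics/w1.png'); print(camera_model('wrist')['origin'])
Q=P.reshape(-1,3);Q=Q[(Q[:,2]>.128)&(Q[:,2]<.14)]
Q=Q[np.hypot(Q[:,0]-.525,Q[:,1]-.0935)<.03]
print(len(Q),cv2.minAreaRect((Q[:,:2]*1000).astype(np.float32)) if len(Q)>5 else 0)
E
```

```text
time: 2.6
position: [0.5227, 0.0936, 0.1676]
tool_rot: [-2.136, -2.298, 0.009]
wrist_force: [-0.8, -0.3, -0.6]
gripper_width: 0.602
gripper_force: 0.0
shift [-0.002  0.028  0.616] turn -0.0003 yaw 94.19 pos [0.5227 0.0936 0.1676] t 2.6 F [-0.8 -0.3 -0.6] w 0.602
[0.51899808 0.15822371 0.31229549]
1648 ((528.4844360351562, 93.37801361083984), (25.839946746826172, 26.551746368408203), 3.9766147136688232)
```

View pics/w1.png

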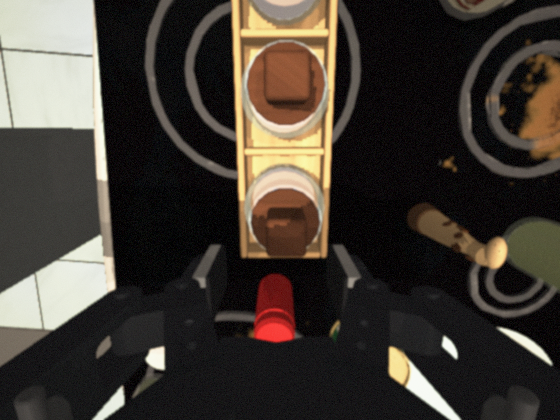

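The wrist view shows the right stopper (287,225) centred between the fingers (215–340), with the mid stopper at (288,75). It agrees with the top-view measure.

```bash
python3 -m creep '0.6 0 0.03 0.3 0;0.6 0 0.03 0.55 0;0.6 0 0.03 0.61 0;0.4 0 0.03 0.61 0;0 0 0.03 0.61 0;0 0 0.03 0.61 0;0 0 0.03 0.61 0;0 0 0.03 0.61 0'
python3 to.py .526 .0935 .106 94.3
```

```text
time: 3.32
position: [0.5289, 0.0952, 0.1122]
tool_rot: [2.133, 2.303, 0.003]
wrist_force: [-0.6, -0.9, 1.9]
gripper_width: 0.29
gripper_force: 60.8
shift [-0.015 -0.03   0.062] turn 0.0002 yaw 94.37 pos [0.5289 0.0952 0.1122] t 3.32 F [-0.6 -0.9  1.9] w 0.29
```

```bash
python3 -m creep '0 0 0 -0.03 0;0 0.03 0 -0.05 0;0 0.06 0 -0.06 0;0 0.08 0 -0.07 0;0 0.08 0 -0.07 0;0 0.08 0 -0.07 0'
python3 -m creep '0 -0.04 0 -0.005 0;0 -0.08 0 -0.01 0;0 -0.12 0 -0.015 0;0 -0.16 0 -0.02 0;0 -0.16 0 -0.02 0;0 -0.16 0 -0.02 0'
python3 - <<'E'
from h import *
im,d,P=cloud('wrist'); save(im,'pics/w2.png')
im,d,P=cloud('scene'); save(cv2.resize(im[170:340,100:320],None,fx=2.7,fy=2.7),'pics/s2.png')
E
```

```text
time: 3.82
position: [0.5279, 0.0985, 0.1163]
tool_rot: [2.132, 2.296, -0.013]
wrist_force: [3.8, -10.8, -6.8]
gripper_width: 0.289
gripper_force: 59.7
time: 4.32
position: [0.5281, 0.0919, 0.1188]
tool_rot: [-2.127, -2.302, -0.012]
wrist_force: [2.9, 7.7, -6.7]
gripper_width: 0.291
gripper_force: 59.6
```

View pics/s2.png

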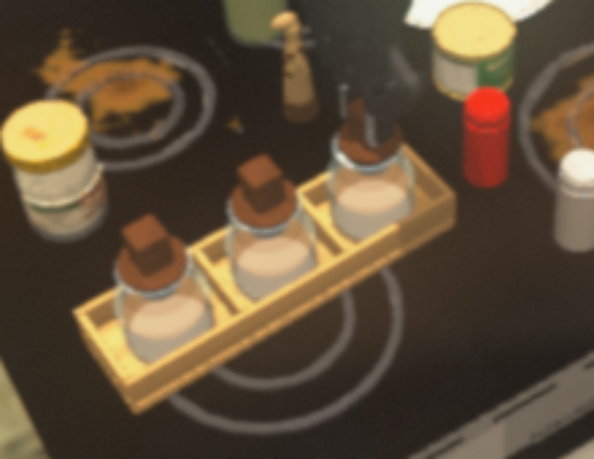

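The picture shows the right stopper (370,130) gripped and the bottle raised slightly. The arm gives under the load, so the actual rock is only about 0.1 rad. I'll rock wider.

```bash
python3 -m creep '0 -0.04 0 -0.01 0;0 -0.08 0 -0.02 0;0 -0.1 0 -0.02 0;0 -0.1 0 -0.02 0;0 -0.1 0 -0.02 0'
python3 -m creep '0 0.08 0 0 0;0 0.16 0 0 0;0 0.24 0 0 0;0 0.3 0 0 0;0 0.32 0 0 0;0 0.34 0 0 0;0 0.34 0 0 0'
```

```text
time: 4.83
position: [0.5288, 0.0831, 0.1207]
tool_rot: [-2.125, -2.302, -0.014]
wrist_force: [3.2, 9.3, -6.5]
gripper_width: 0.29
gripper_force: 59.4
time: 5.42
position: [0.5268, 0.1052, 0.1242]
tool_rot: [2.129, 2.293, -0.016]
wrist_force: [-2.0, -13.5, 5.0]
gripper_width: 0.292
gripper_force: 61.5
```

```bash
python3 -m creep '0 -0.05 0 0 0;0 -0.1 0 -0.01 0;0 -0.15 0 -0.03 0;0 -0.16 0 -0.05 0;0 -0.16 0 -0.05 0'
python3 - <<'E'
from h import *
im,d,P=cloud('scene'); save(cv2.resize(im[170:300,190:320],None,fx=4,fy=4),'pics/s3.png')
E
```

```text
time: 5.83
position: [0.528, 0.0956, 0.1271]
tool_rot: [2.135, 2.305, 0.002]
wrist_force: [-0.8, -1.3, -0.4]
gripper_width: 0.289
gripper_force: 60.7
```

View pics/s3.png

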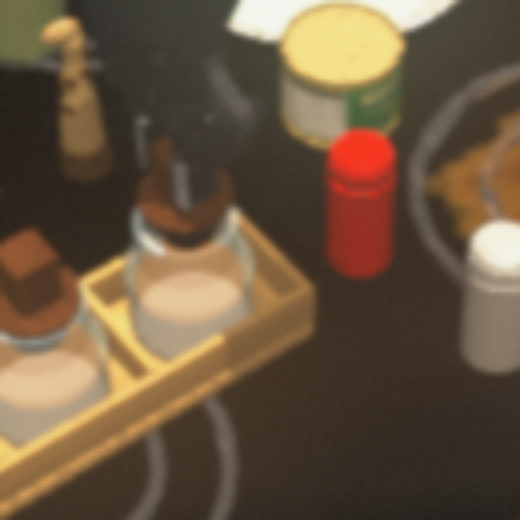

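The flange is now clear of the rim at (185,235), and the wrist force is near zero, so the stopper is free. I'll lift it and carry it forward.

```bash
python3 -m creep '0 0 0 -0.15 0;0 0 0 -0.3 0;0 0 0 -0.5 0;0 0 0 -0.5 0;0 0 0 -0.5 0'
python3 -m creep '0 0 -0.3 0 0;0 0 -0.65 0 0;0 0 -1 0 0;0 0 -1 0 0;0 0 -1 0 0'
python3 to.py .4211 .0863 .039 94.3
python3 - <<'E'
from h import *
im,d,P=cloud('scene'); save(cv2.resize(im[170:300,190:320],None,fx=4,fy=4),'pics/s4.png')
E
```

```text
time: 6.3
position: [0.5286, 0.096, 0.1775]
tool_rot: [2.133, 2.304, 0.004]
wrist_force: [-0.4, -0.1, -0.4]
gripper_width: 0.293
gripper_force: 60.7
time: 6.72
position: [0.4254, 0.088, 0.1742]
tool_rot: [-2.132, -2.304, 0.003]
wrist_force: [1.5, 0.1, -0.7]
gripper_width: 0.293
gripper_force: 60.7
shift [-0.014 -0.039  1.352] turn 0.0003 yaw 94.42 pos [0.4254 0.088  0.1742] t 6.72 F [ 1.5  0.1 -0.7] w 0.293
```

View pics/s4.png

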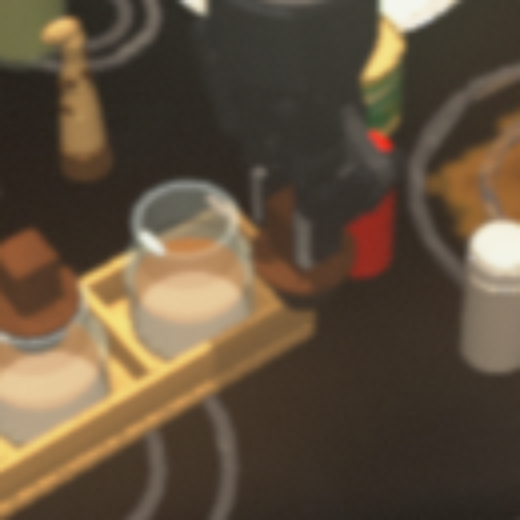

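The stopper hangs from the gripper at (300,250), slightly tilted, and the bottle is open and home. I'll set it down.

```bash
python3 -m creep '0 0 -0.02 0.3 0;0 0 -0.02 0.6 0;0 0 -0.02 0.9 0;0 0 -0.02 0.9 0;0 0 -0.02 0.9 0'
python3 -m creep '0 0 0 0.2 0;0 0 0 0.35 0;0 0 0 0.4 0;0 0 0 0.42 0;0 0 0 0.42 0;0 0 0 0.42 0'
```

```text
time: 7.18
position: [0.4246, 0.0876, 0.0843]
tool_rot: [-2.132, -2.302, 0.006]
wrist_force: [-0.7, -0.4, 0.1]
gripper_width: 0.294
gripper_force: 60.7
time: 7.68
position: [0.4276, 0.0877, 0.0461]
tool_rot: [2.133, 2.303, 0.003]
wrist_force: [-0.4, 0.9, -0.8]
gripper_width: 0.295
gripper_force: 60.7
```

```bash
python3 -m creep '0 0 -0.02 0.03 0;0 0 -0.04 0.06 0;0 0 -0.04 0.08 0;0 0 -0.04 0.08 0;0 0 -0.04 0.08 0'
```

```text
time: 8.1
position: [0.4234, 0.0873, 0.0395]
tool_rot: [2.133, 2.303, 0.004]
wrist_force: [-3.4, -0.7, 12.0]
gripper_width: 0.292
gripper_force: 62.4
```

```bash
python3 -m creep '0.36 0 0 -0.01 0;0.45 0 0 -0.01 0;0.6 0 0 -0.01 0;0.6 0 0 -0.01 0;0.6 0 0 -0.3 0;0.6 0 0 -0.7 0;0.6 0 0 -1 0;0.6 0 0 -1 0'
python3 -m creep '0.6 0.35 0 -0.1 0;0.6 0.7 0.4 -0.2 0;0.6 1 0.8 -0.3 0;0.6 1 1 -0.3 0;0.6 1 1 -0.3 0'
python3 - <<'E'
from h import *
im,d,P=cloud('wrist')
for n,c,lo,hi in [('R',(.4215,.086),.05,.07),('M',(.5185,.1885),.128,.14)]:
    Q=P.reshape(-1,3);Q=Q[(Q[:,2]>lo)&(Q[:,2]<hi)&(np.hypot(Q[:,0]-c[0],Q[:,1]-c[1])<.03)]
    print(n,len(Q),(np.median(Q[:,2]),Q[:,2].std(),cv2.minAreaRect((Q[:,:2]*1000).astype(np.float32))) if len(Q)>5 else 0)
E
python3 to.py .519 .1885 .110 94.3
```

```text
time: 8.77
position: [0.4261, 0.0875, 0.143]
tool_rot: [2.129, 2.299, 0.013]
wrist_force: [1.0, -0.2, 0.2]
gripper_width: 0.595
gripper_force: 0.0
time: 9.18
position: [0.5192, 0.1975, 0.1626]
tool_rot: [-2.132, -2.307, -0.001]
wrist_force: [-0.6, -0.5, -1.5]
gripper_width: 0.595
gripper_force: 0.0
R 0 0
M 1687 (np.float64(0.13560605909075166), np.float64(0.0015089222849400561), ((521.0576782226562, 188.37132263183594), (25.91423988342285, 25.779207229614258), 5.173794269561768))
shift [-0.076  0.027  0.529] turn 0.0005 yaw 94.48 pos [0.5159 0.196  0.1629] t 9.23 F [-0. -0. -0.] w 0.6
```

```bash
python3 -m creep '0.6 -0.07 0.03 0 0;0.6 -0.07 0.03 0.3 0;0.6 -0.07 0.03 0.5 0;0.6 -0.07 0.03 0.53 0;0 -0.07 0.03 0.53 0;0 -0.07 0.03 0.53 0;0 -0.07 0.03 0.53 0;0 -0.07 0.03 0.53 0'
python3 to.py .519 .1885 .110 94.3
```

```text
time: 9.9
position: [0.5184, 0.1874, 0.1151]
tool_rot: [2.134, 2.302, 0.003]
wrist_force: [-0.7, -1.3, -0.9]
gripper_width: 0.288
gripper_force: 60.5
shift [0.011 0.006 0.051] turn 0.0002 yaw 94.36 pos [0.5184 0.1874 0.1151] t 9.9 F [-0.7 -1.3 -0.9] w 0.288
```

```bash
python3 -m creep '0.5 0 0 0 0;0.5 0 0 0.04 0;0.5 0 0 0.05 0;0 0 0 0.05 0;0 0 0 0.05 0;0 0 0 0.05 0;0 0 0 0.05 0'
python3 -m creep '0 0.05 0 -0.03 0;0 0.1 0 -0.05 0;0 0.16 0 -0.07 0;0 0.17 0 -0.07 0;0 0.17 0 -0.07 0'
python3 -m creep '0 -0.1 0 0 0;0 -0.2 0 -0.01 0;0 -0.3 0 -0.02 0;0 -0.34 0 -0.03 0;0 -0.36 0 -0.03 0;0 -0.36 0 -0.03 0'
```

```text
time: 10.48
position: [0.5184, 0.1881, 0.1087]
tool_rot: [2.134, 2.304, 0.002]
wrist_force: [1.8, 0.4, 0.2]
gripper_width: 0.295
gripper_force: 60.2
time: 10.9
position: [0.5176, 0.1989, 0.1134]
tool_rot: [2.13, 2.294, -0.015]
wrist_force: [7.3, -12.0, -6.9]
gripper_width: 0.292
gripper_force: 59.3
time: 11.4
position: [0.5191, 0.1757, 0.1203]
tool_rot: [-2.124, -2.301, -0.02]
wrist_force: [-1.2, 13.5, 4.3]
gripper_width: 0.294
gripper_force: 60.5
```

Same pattern as the first: the pull reversed, so it has snapped free. I'll centre it and lift 12 mm to check the force before drawing it out.

```bash
python3 -m creep '0 0.08 0 0 0;0 0.16 0 -0.03 0;0 0.18 0 -0.07 0;0 0.18 0 -0.1 0;0 0.18 0 -0.1 0'
```

```text
time: 11.82
position: [0.5168, 0.1855, 0.128]
tool_rot: [2.135, 2.304, -0.007]
wrist_force: [-0.7, -3.5, 0.2]
gripper_width: 0.29
gripper_force: 60.0
```

```bash
python3 -m creep '0 0.02 0 -0.15 0;0 0.02 0 -0.3 0;0 0.02 0 -0.5 0;0 0.02 0 -0.5 0;0 0.02 0 -0.5 0'
python3 -m creep '0 0 -0.3 0 0;0 0 -0.65 0 0;0 0 -1 0 0;0 0 -1 0 0;0 0 -1 0 0'
python3 to.py .4155 .1805 .037 94.3
python3 -m creep '0 0 0 0.3 0;0 0 0 0.6 0;0 0 0 0.9 0;0 0 0 0.9 0;0 0 0 0.9 0'
python3 to.py .4155 .1805 .037 94.3
```

```text
time: 12.23
position: [0.5181, 0.1895, 0.1793]
tool_rot: [2.134, 2.305, 0.003]
wrist_force: [0.8, 0.1, -1.1]
gripper_width: 0.293
gripper_force: 59.9
time: 12.65
position: [0.4149, 0.1811, 0.1761]
tool_rot: [-2.132, -2.304, 0.005]
wrist_force: [0.7, -0.0, 0.0]
gripper_width: 0.29
gripper_force: 60.0
shift [-0.006  0.011  1.391] turn 0.0004 yaw 94.45 pos [0.4149 0.1811 0.1761] t 12.65 F [ 0.7 -0.   0. ] w 0.29
time: 13.07
position: [0.4161, 0.1807, 0.086]
tool_rot: [-2.133, -2.302, 0.008]
wrist_force: [0.2, -0.0, 0.6]
gripper_width: 0.295
gripper_force: 59.9
shift [-0.001 -0.004  0.49 ] turn 0.0002 yaw 94.38 pos [0.4161 0.1807 0.086 ] t 13.07 F [ 0.2 -0.   0.6] w 0.295
```

```bash
python3 -m creep '0 0 0 0.25 0;0 0 0 0.4 0;0 0 0 0.46 0;0 0 0 0.49 0;0 0 0 0.52 0;0 0 0 0.52 0'
python3 -m creep '0 0 0 0.02 0;0 0 0 0.02 0;0 0 0 0.02 0'
```

```text
time: 13.57
position: [0.4194, 0.1817, 0.0379]
tool_rot: [2.134, 2.304, 0.004]
wrist_force: [0.5, 0.1, 0.7]
gripper_width: 0.292
gripper_force: 60.1
time: 13.82
position: [0.4195, 0.1818, 0.0375]
tool_rot: [2.133, 2.303, 0.005]
wrist_force: [-1.7, -0.8, 7.6]
gripper_width: 0.293
gripper_force: 61.0
```

Contact at 7.6 N. I'll release, retreat upward and look from the next station.

```bash
python3 -m creep '0.36 0 0 -0.01 0;0.45 0 0 -0.01 0;0.6 0 0 -0.01 0;0.6 0 0 -0.01 0;0.6 0 0 -0.3 0;0.6 0 0 -0.7 0;0.6 0 0 -1 0;0.6 0 0 -1 0' >/dev/null
python3 -m creep '0.6 0.35 0 -0.1 0;0.6 0.7 0.4 -0.2 0;0.6 0.95 0.8 -0.3 0;0.6 0.95 0.98 -0.3 0;0.6 0.95 0.98 -0.3 0'
python3 - <<'E'
from h import *
im,d,P=cloud('wrist')
for n,c in [('L',(.511,.283))]:
    Q=P.reshape(-1,3);Q=Q[(Q[:,2]>.128)&(Q[:,2]<.14)&(np.hypot(Q[:,0]-c[0],Q[:,1]-c[1])<.03)]
    print(n,len(Q),(np.median(Q[:,2]),cv2.minAreaRect((Q[:,:2]*1000).astype(np.float32))) if len(Q)>5 else 0)
im,d,P=cloud('scene'); save(cv2.resize(im[180:340,110:320],None,fx=3,fy=3),'pics/s5.png')
E
python3 to.py .513 .283 .108 94.3
```

```text
time: 14.9
position: [0.5133, 0.286, 0.1613]
tool_rot: [2.133, 2.305, 0.002]
wrist_force: [-0.8, -0.5, -1.0]
gripper_width: 0.601
gripper_force: 0.0
L 1734 (np.float64(0.1355889666586833), ((514.20166015625, 283.0444641113281), (25.724199295043945, 25.857833862304688), 3.4737789630889893))
shift [-0.009  0.047  0.542] turn 0.0003 yaw 94.4 pos [0.5084 0.2836 0.1622] t 15.0 F [-0.6 -0.6  0.4] w 0.602
```

View pics/s5.png

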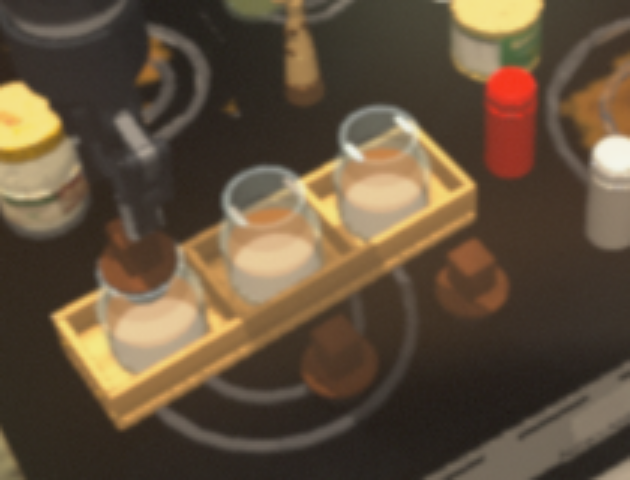

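Both stoppers stand upright, mid at (340,355) and right at (472,280), each before its own bottle. Now the left one.

```bash
python3 -m creep '0.6 -0.01 0.03 0 0;0.6 -0.01 0.03 0.3 0;0.6 -0.01 0.03 0.55 0;0.6 -0.01 0.03 0.58 0;0.6 -0.01 0.03 0.58 0;0 -0.01 0.03 0.58 0;0 -0.01 0.03 0.58 0;0 -0.01 0.03 0.58 0'
python3 -m creep '0 0 0 0 0;0 0 0 0 0'
```

```text
time: 15.67
position: [0.5125, 0.2831, 0.1091]
tool_rot: [2.134, 2.303, 0.006]
wrist_force: [0.4, -0.0, 1.9]
gripper_width: 0.292
gripper_force: 60.2
time: 15.83
position: [0.5126, 0.2831, 0.1089]
tool_rot: [2.133, 2.303, 0.006]
wrist_force: [-1.0, -0.9, 6.5]
gripper_width: 0.291
gripper_force: 60.6
```

```bash
python3 -m creep '0 0.05 0 -0.03 0;0 0.1 0 -0.05 0;0 0.16 0 -0.08 0;0 0.17 0 -0.08 0;0 0.17 0 -0.08 0'
python3 -m creep '0 -0.1 0 0 0;0 -0.2 0 -0.01 0;0 -0.3 0 -0.02 0;0 -0.34 0 -0.03 0;0 -0.36 0 -0.03 0;0 -0.36 0 -0.03 0'
python3 -m creep '0 0.08 0 0 0;0 0.16 0 -0.03 0;0 0.18 0 -0.07 0;0 0.18 0 -0.1 0;0 0.18 0 -0.1 0'
```

```text
time: 16.25
position: [0.5111, 0.2941, 0.112]
tool_rot: [2.131, 2.295, -0.015]
wrist_force: [4.5, -11.3, -4.2]
gripper_width: 0.297
gripper_force: 59.6
time: 16.75
position: [0.513, 0.271, 0.1198]
tool_rot: [-2.124, -2.301, -0.021]
wrist_force: [-1.1, 12.3, 3.0]
gripper_width: 0.288
gripper_force: 60.6
time: 17.17
position: [0.5104, 0.2787, 0.1265]
tool_rot: [2.133, 2.302, -0.012]
wrist_force: [-0.5, -6.0, 0.8]
gripper_width: 0.293
gripper_force: 60.4
```

```bash
python3 -m creep '0 0.02 0 -0.15 0;0 0.02 0 -0.3 0;0 0.02 0 -0.5 0;0 0.02 0 -0.5 0;0 0.02 0 -0.5 0'
python3 -m creep '0 0 -0.3 0 0;0 0 -0.65 0 0;0 0 -1 0 0;0 0 -1 0 0;0 0 -1 0 0' >/dev/null
python3 -m creep '0 0 0 0.3 0;0 0 0 0.6 0;0 0 0 0.9 0;0 0 0 0.9 0;0 0 0 0.9 0'
python3 to.py .4085 .275 .037 94.3
```

```text
time: 17.58
position: [0.512, 0.2842, 0.1786]
tool_rot: [2.134, 2.304, 0.004]
wrist_force: [-0.4, 0.2, -0.7]
gripper_width: 0.292
gripper_force: 60.2
time: 18.42
position: [0.4101, 0.275, 0.0849]
tool_rot: [-2.134, -2.303, 0.009]
wrist_force: [0.8, 0.1, 0.2]
gripper_width: 0.288
gripper_force: 60.2
shift [ 0.002 -0.013  0.479] turn 0.0002 yaw 94.36 pos [0.4101 0.275  0.0849] t 18.42 F [0.8 0.1 0.2] w 0.288
```

```bash
python3 -m creep '0 0 0 0.25 0;0 0 0 0.4 0;0 0 0 0.46 0;0 0 0 0.49 0;0 0 0 0.52 0;0 0 0 0.52 0'
python3 -m creep '0 0 0 0.01 0;0 0 0 0.01 0;0 0 0 0.01 0'
```

```text
time: 18.92
position: [0.413, 0.2767, 0.0379]
tool_rot: [2.134, 2.304, 0.005]
wrist_force: [-1.2, 0.5, 2.1]
gripper_width: 0.296
gripper_force: 60.5
time: 19.17
position: [0.413, 0.2768, 0.0377]
tool_rot: [2.134, 2.304, 0.005]
wrist_force: [-2.9, -2.0, 7.9]
gripper_width: 0.294
gripper_force: 61.5
```

```bash
python3 -m creep '0.36 0 0 -0.01 0;0.45 0 0 -0.01 0;0.6 0 0 -0.01 0;0.6 0 0 -0.01 0;0.6 0 0 -0.3 0;0.6 0 0 -0.7 0;0.6 0 0 -1 0;0.6 0 0 -1 0' >/dev/null
python3 -m creep '0.9 -0.35 0 -0.1 0;0.9 -0.7 0 -0.2 0;0.9 -1 0 -0.3 0;0.9 -1 0 -0.3 0;0.9 -1 0 -0.3 0' >/dev/null
python3 -m creep '0.9 -0.35 0 0 0;0.9 -0.7 0 0 0;0.9 -1 0 0 0;0.9 -1 0 0 0' >/dev/null
python3 -m creep '0.9 -0.35 0 0 0;0.9 -0.7 0 0 0;0.9 -1 0 0 0;0.9 -1 0 0 0;0.9 -1 0 0 0'
python3 - <<'E'
from h import *
im,d,P=cloud('top'); np.savez('/tmp/top',im=im,d=d,P=P); save(im,'pics/top2.png')
E
python3 m.py 2>/dev/null| egrep 'salt|spice|dish|white'
python3 to.py .4255 -.043 .16 94.3
```

```text
time: 21.0
position: [0.4345, -0.0229, 0.1635]
tool_rot: [-2.136, -2.302, -0.0]
wrist_force: [-0.4, 0.6, 0.1]
gripper_width: 0.898
gripper_force: 0.0
salt (array([nan, nan]), np.float64(nan), 0, array([0., 0.]), array([0., 0.]), 0.0)
spice (array([ 0.3767, -0.3039]), np.float64(0.1058), 362, array([ 376.7, -304.5]), array([43.8, 43.8]), 88.3)
white (array([ 0.3874, -0.1707]), np.float64(0.098), 341, array([ 388.3, -171.5]), array([44.5, 44.1]), 81.2)
dish (array([ 0.4927, -0.201 ]), np.float64(0.0292), 383, array([ 489.4, -198.8]), array([98.4, 97.3]), 85.9)
shift [-0.201 -0.104  0.036] turn 0.0002 yaw 94.38 pos [ 0.4344 -0.0221  0.1636] t 21.05 F [0.3 0.9 0. ] w 0.9
```

View pics/top2.png

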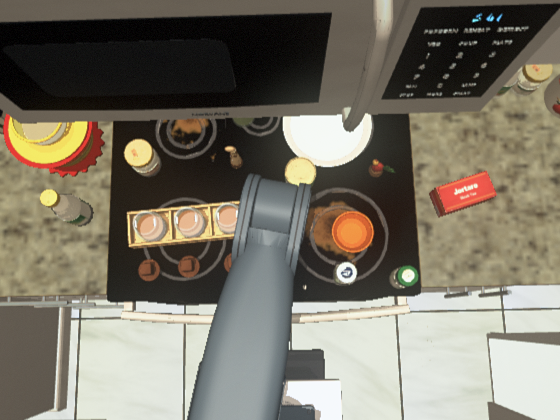

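The top view shows all three stoppers standing before the rack (149,269; 188,267; 231,263) and the dish still unmoved at (352,233). The salt shaker is next.

```bash
python3 -m creep '0.9 -0.2 -0.1 0 0;0.9 -0.2 -0.1 0.3 0;0.9 -0.2 -0.1 0.6 0;0.9 -0.2 -0.1 0.9 0;0.9 -0.2 -0.1 0.9 0;0.9 -0.2 -0.1 0.9 0' 
python3 to.py .4255 -.043 .04 94.3
```

```text
time: 21.55
position: [0.4239, -0.0416, 0.0724]
tool_rot: [-2.128, -2.304, 0.003]
wrist_force: [-0.4, 0.5, 1.0]
gripper_width: 0.9
gripper_force: 0.0
shift [-0.016  0.016  0.324] turn 0.0007 yaw 94.54 pos [ 0.4239 -0.0416  0.0724] t 21.55 F [-0.4  0.5  1. ] w 0.9
```

```bash
python3 -m creep '0.9 -0.01 0.01 0.2 0;0.9 -0.01 0.01 0.34 0;0.9 -0.01 0.01 0.34 0;0 -0.01 0.01 0.34 0;0 -0.01 0.01 0.34 0;0 -0.01 0.01 0.34 0;0 -0.01 0.01 0.34 0;0 -0.01 0.01 0.34 0'
python3 -m creep '0 0 0 -0.15 0;0 0 0 -0.3 0;0 0 0 -0.3 0;0 0 0 -0.3 0'
python3 to.py .4895 -.109 .06 94.3
```

```text
time: 22.22
position: [0.4289, -0.045, 0.0426]
tool_rot: [2.132, 2.302, 0.003]
wrist_force: [-0.3, 0.4, 6.5]
gripper_width: 0.431
gripper_force: 60.4
time: 22.55
position: [0.4281, -0.045, 0.0712]
tool_rot: [2.133, 2.303, 0.002]
wrist_force: [1.1, -0.0, -1.6]
gripper_width: 0.425
gripper_force: 60.1
shift [-0.685  0.563  0.114] turn 0.0002 yaw 94.38 pos [ 0.4281 -0.045   0.0712] t 22.55 F [ 1.1 -0.  -1.6] w 0.425
```

```bash
python3 -m creep '0 -0.3 0.25 0 0;0 -0.6 0.5 0 0;0 -0.685 0.563 0 0;0 -0.685 0.563 0 0;0 -0.685 0.563 0 0'
python3 -m creep '0 0 0 0.12 0;0 0 0 0.22 0;0 0 0 0.27 0;0 0 0 0.29 0;0 0 0 0.3 0;0 0 0 0.3 0'
```

```text
time: 22.97
position: [0.4875, -0.1085, 0.0689]
tool_rot: [-2.134, -2.301, 0.001]
wrist_force: [-1.3, -0.2, -1.9]
gripper_width: 0.431
gripper_force: 60.4
time: 23.47
position: [0.4865, -0.1076, 0.0423]
tool_rot: [-2.132, -2.304, 0.003]
wrist_force: [-5.4, 1.5, 14.4]
gripper_width: 0.428
gripper_force: 62.4
```

```bash
python3 -m creep '0.5 0 0 -0.01 0;0.6 0 0 -0.01 0;0.9 0 0 -0.01 0;0.9 0 0 -0.01 0;0.9 0 0 -0.3 0;0.9 0 0 -0.7 0;0.9 0 0 -1 0;0.9 0 0 -1 0' >/dev/null
python3 -m creep '1 -0.2 0 -0.25 0;1 -0.55 -0.3 -0.35 0;1 -0.9 -0.6 -0.35 0;1 -1 -0.9 -0.35 0;1 -1 -0.96 -0.35 0;1 -1 -0.96 -0.35 0;1 -1 -0.96 -0.35 0'
python3 to.py .3768 -.3045 .16 94.3
python3 -m creep '1 -0.35 0 0 0;1 -0.7 0 0 0;1 -1 0 0 0;1 -1 0 0 0;1 -1 0 0 0'
python3 to.py .3768 -.3045 .16 94.3
```

```text
time: 24.72
position: [0.4005, -0.2156, 0.1748]
tool_rot: [-2.136, -2.304, -0.001]
wrist_force: [0.1, 0.1, -0.7]
gripper_width: 1.002
gripper_force: 0.0
shift [-0.868 -0.303  0.148] turn 0.0001 yaw 94.33 pos [ 0.4005 -0.2156  0.1748] t 24.72 F [ 0.1  0.1 -0.7] w 1.002
time: 25.13
position: [0.4091, -0.3154, 0.1742]
tool_rot: [-2.133, -2.304, -0.001]
wrist_force: [-0.4, 0.6, -0.5]
gripper_width: 0.997
gripper_force: 0.0
shift [ 0.133 -0.314  0.143] turn 0.0003 yaw 94.4 pos [ 0.4091 -0.3154  0.1742] t 25.13 F [-0.4  0.6 -0.5] w 0.997
```

```bash
python3 -m creep '1 0.13 -0.31 0 0;1 0.13 -0.31 0 0;1 0.13 -0.31 0.3 0;1 0.13 -0.31 0.6 0;1 0.13 -0.31 0.9 0;1 0.13 -0.31 0.9 0;1 0.13 -0.31 0.9 0' 
python3 to.py .3768 -.3045 .05 94.3
```

```text
time: 25.72
position: [0.3755, -0.302, 0.0837]
tool_rot: [-2.129, -2.304, -0.001]
wrist_force: [0.8, -0.1, -0.3]
gripper_width: 1.002
gripper_force: 0.0
shift [-0.028  0.012  0.337] turn 0.0006 yaw 94.52 pos [ 0.3755 -0.302   0.0837] t 25.72 F [ 0.8 -0.1 -0.3] w 1.002
```

```bash
python3 -m creep '1 -0.02 0.01 0.2 0;1 -0.02 0.01 0.34 0;1 -0.02 0.01 0.34 0;0 -0.02 0.01 0.34 0;0 -0.02 0.01 0.34 0;0 -0.02 0.01 0.34 0;0 -0.02 0.01 0.34 0;0 -0.02 0.01 0.34 0'
python3 -m creep '0 0 0 -0.15 0;0 0 0 -0.3 0;0 0 0 -0.3 0;0 0 0 -0.3 0'
python3 - <<'E'
from h import *
im,d,P=cloud('top'); np.savez('/tmp/top',im=im,d=d,P=P); save(im[150:310,200:440].repeat(2,0).repeat(2,1),'pics/top3.png')
E
python3 m.py 2>/dev/null| egrep 'dish'
python3 to.py .4895 -.292 .06 94.3
```

```text
time: 26.38
position: [0.3789, -0.308, 0.0538]
tool_rot: [2.131, 2.302, 0.001]
wrist_force: [1.0, 0.6, 5.7]
gripper_width: 0.519
gripper_force: 60.9
time: 26.72
position: [0.3778, -0.3075, 0.0821]
tool_rot: [2.133, 2.303, -0.0]
wrist_force: [-0.1, -0.1, -1.4]
gripper_width: 0.514
gripper_force: 61.2
dish (array([ 0.4925, -0.2013]), np.float64(0.0289), 386, array([ 489.5, -198.7]), array([97.6, 98. ]), 0.4)
shift [0.062 1.131 0.211] turn 0.0002 yaw 94.38 pos [ 0.3772 -0.3068  0.0811] t 26.77 F [ 0.7  0.6 -1.6] w 0.521
```

View pics/top3.png

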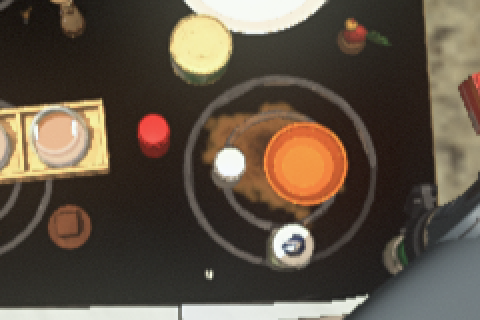

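The salt shaker stands at crop (230,163), left of the dish (305,163), which hasn't moved. I'll carry the spice jar to the dish's right.

```bash
python3 -m creep '0 0 0.3 0 0;0 0.05 0.6 0 0;0 0.05 0.9 0 0;0 0.05 1 0 0;0 0.05 1 0 0'
python3 to.py .4895 -.292 .06 94.3
python3 -m creep '0 0 0.13 0 0;0 0 0.13 0.12 0;0 0 0.13 0.22 0;0 0 0.13 0.27 0;0 0 0.13 0.29 0;0 0 0.13 0.3 0;0 0 0.13 0.3 0'
```

```text
time: 27.18
position: [0.4779, -0.2932, 0.0796]
tool_rot: [-2.131, -2.306, -0.0]
wrist_force: [-0.2, -0.2, -0.8]
gripper_width: 0.516
gripper_force: 61.4
shift [0.003 0.116 0.196] turn 0.0007 yaw 94.53 pos [ 0.4779 -0.2932  0.0796] t 27.18 F [-0.2 -0.2 -0.8] w 0.516
time: 27.77
position: [0.4879, -0.2925, 0.0535]
tool_rot: [-2.135, -2.303, 0.0]
wrist_force: [-4.4, 4.6, 12.6]
gripper_width: 0.516
gripper_force: 61.4
```

```bash
python3 -m creep '0.6 0 0 -0.01 0;0.7 0 0 -0.01 0;0.95 0 0 -0.01 0;0.95 0 0 -0.01 0;0.95 0 0 -0.3 0;0.95 0 0 -0.7 0;0.95 0 0 -1 0;0.95 0 0 -1 0' >/dev/null
python3 -m creep '1 0 0 -0.4 0;1 0 -0.4 -0.6 0;1 -0.4 -0.8 -0.6 0;1 -0.8 -1 -0.6 0;1 -1 -1 -0.6 0;1 -1 -1 -0.6 0;1 -1 -1 -0.6 0' >/dev/null
python3 -m creep '1 -0.3 -0.3 0 0;1 -0.7 -0.7 0 0;1 -1 -1 0 0;1 -1 -1 0 0;1 -1 -1 0 0'
cat > chk.py <<'E'
from h import *
im,d,P=cloud('top'); np.savez('/tmp/top',im=im,d=d,P=P); F=P.reshape(-1,3)
def b(n,c,lo,hi,r=.035):
    Q=F[(F[:,2]>lo)&(F[:,2]<hi)&(np.hypot(F[:,0]-c[0],F[:,1]-c[1])<r)]
    if len(Q)<5: print(n,len(Q)); return
    q=cv2.minAreaRect((Q[:,:2]*1000).astype(np.float32)); print(n,len(Q),np.median(Q[:,2]).round(4),np.round(q[0],0),np.round(q[1],0)); return np.array(q[0])/1000
dd=b('dish',(.49,-.199),.022,.04,.08)
for n,c,lo,hi in [('salt',(.487,-.108),.075,.1),('spice',(.488,-.293),.09,.12)]:
    q=b(n,c,lo,hi); print('   rel dish',q-dd if q is not None else None)
a=np.radians(4.4);ex=np.array([np.cos(a),np.sin(a)]);ey=np.array([-ex[1],ex[0]])
for n,c in [('L',(.41,.276)),('M',(.417,.181)),('R',(.423,.087))]:
    q=b(n,c,.055,.07); q=q-np.array([.5185,.189]); print('   in rack',q@ex,q@ey)
E
python3 chk.py; python3 -c "
from h import *
im=np.load('/tmp/top.npz')['im']; save(cv2.resize(im[150:310,110:440],None,fx=2.4,fy=2.4),'pics/top4.png')"
```

```text
time: 29.43
position: [0.3032, -0.5096, 0.2102]
tool_rot: [-2.138, -2.3, 0.001]
wrist_force: [1.0, 0.1, 0.0]
gripper_width: 1.001
gripper_force: 0.0
dish 400 0.029 [ 490. -211.] [ 98. 124.]
salt 210 0.0868 [ 484. -105.] [35. 35.]
   rel dish [-0.00644861  0.10614725]
spice 349 0.1055 [ 485. -290.] [44. 45.]
   rel dish [-0.00489304 -0.07817462]
L 131 0.0627 [410. 288.] [26. 27.]
   in rack -0.10072388861947587 0.10691871445508717
M 130 0.0632 [416. 192.] [26. 25.]
   in rack -0.1022971446390696 0.011335066494858322
R 126 0.0631 [421.  84.] [26. 26.]
   in rack -0.10503926259810563 -0.0974491862574545
```

View pics/top4.png

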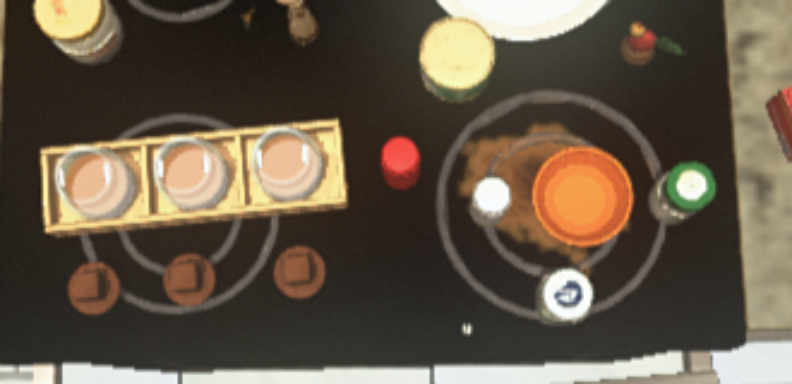

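Everything stands where it should: stoppers at crop (93,287), (188,278) and (300,270), salt (491,196), and spice (690,187) beside the dish (583,196). I'll wait a few seconds and check once more in case the dish gets knocked.

```bash
python3 -m creep '1 0 0 0 0;1 0 0 0 0;1 0 0 0 0;1 0 0 0 0;1 0 0 0 0;1 0 0 0 0;1 0 0 0 0;1 0 0 0 0' >/dev/null
python3 -m creep '1 0 0 0 0;1 0 0 0 0;1 0 0 0 0;1 0 0 0 0;1 0 0 0 0;1 0 0 0 0;1 0 0 0 0;1 0 0 0 0' >/dev/null
python3 -m creep '1 0 0 0 0;1 0 0 0 0;1 0 0 0 0;1 0 0 0 0;1 0 0 0 0;1 0 0 0 0;1 0 0 0 0;1 0 0 0 0' | head -1
sed -i 's/.04,.08)/.04,.06)/' chk.py; python3 chk.py
```

```text
time: 31.48
dish 380 0.0289 [ 489. -199.] [98. 97.]
salt 207 0.0871 [ 484. -105.] [34. 36.]
   rel dish [-0.00550943  0.09355957]
spice 347 0.1054 [ 485. -290.] [45. 45.]
   rel dish [-0.00435086 -0.09097314]
L 132 0.0631 [409. 288.] [26. 27.]
   in rack -0.10113074517274515 0.10687830631609647
M 125 0.0633 [416. 193.] [26. 25.]
   in rack -0.1016369270718108 0.011849897422801854
R 126 0.0625 [422.  83.] [26. 26.]
   in rack -0.10458011200930117 -0.09810986366307574
```

```bash
python3 -c "
from workcell import hand_in
print(hand_in())"
```

```text
the job is handed in; nothing more can be done
None
```

I handed the job in at about 31 s: all three stoppers stand upright in front of their own bottles, with the salt shaker left and the spice jar right of the unmoved dish. My last camera check put the stoppers, shaker, jar and dish inside the limits, but I don't have the judge's result.

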